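# Lock the stop leg of the sanding jig at its length mark

## Robot

A 6-joint arm with a two-finger parallel gripper is mounted at the origin on a cart in front of the work surface, level with it; the furniture and walls round the work are solid. World frame = base frame: x ahead of the robot, y to its left, z up, the work surface at z = 0. Lengths are in m, angles in rad, forces in N, time in s.
With the tool pointing down it reaches from about 0.375 to 0.975 m from the base axis. Payload 3.8 kg.
Tool frame: the origin (TCP) lies between the finger pads; the fingertips stand 17 mm ahead of it and the grasp point (between the pads) lies 2 mm behind it; z points along the fingers, y is the line along which they close (so a half turn about z gives the same grasp; the last joint's range is limited). The gripper opens to 85 mm and grips with 20 to 120 N. Pads are 22 mm wide; open, the fingers measure 114 mm over their backs; the gripper's body (76 mm by 85 mm) begins 54 mm behind the grasp point. The pads swing forward as they close: fully open they stand 13 mm farther back than shut.
Start: joints at [1.174, 0.264, 1.604, -0, 1.274, -0.037], TCP at [0.238, 0.632, 0.248] pointing down, gripper open.
Joint ranges: [-2.63, 2.63], [-0.94, 2.18], [0.31, 2.57], [-1.31, 4.45], [0, 2.66], [-2.55, 2.55]. Speed limits (rad/s): [2.57, 2.57, 3.14, 3.14, 3.14, 3.14].

## Interface

Orientations are given as a rotation vector (axis times angle).
In Python, from workcell import bot gives the robot as it stands.
- The arm moves only by the tool play_rows, never from a script. Its argument "steps" is one flat list of numbers, 4 for each row, row after row: the shift along the tool's x, y, z in m, then the turn about the tool's z in rad. A call has 1 to 10 rows; each row is the pose to reach, as a shift and turn from the pose commanded when the call began, along the tool's axes at that moment; what a row does not reach only later rows make up. A row lasts 1/8 s, in which the tool goes at most 62.5 mm and 10.7 degrees, less where a joint would pass 70% of its speed; a pose out of reach is approached as far as the arm can. A call with a gripper value outside its range is refused whole. "jaw" is the closure in counts, from 0 (fully open) to 255 (shut), set as the call begins (left out, the last holds). The fingers move at their own pace and stop on an object; "grip_force" is the grip in N (left out, the last holds). Time passes only in rows, so rows that repeat a pose let the fingers close. It gives the time, the measured TCP pose, the force, the opening and the grip force at its end, in the units of the state.
- bot.read_state(): the state, without advancing time (a new reading comes with each control period).
- bot.read_camera(name): name is "side" or "top"; returns a dict with "pixels" (384x512x3 uint8, blue, green, red), "mtx" (3x3 intrinsics, pixels), "R" (3x3) and "t" (3): a world point X has camera coordinates R X + t. Camera axes: x right, y down, z forward; pixel columns grow to the right and rows downward; lengths in m; the calibration is good to about 2 mm. A picture is of the moment at which its call begins. There is no depth.
- bot.finish_job(): hands the job in; it is judged then, once.
The state is a dict: "time": time; "q": joint angles; "joint_vel": joint speeds; "joint_torque": joint torques, N m; "tool_pos": TCP position; "tcp_rot": TCP orientation; "wrist_force": force on the tool from outside, world axes, zero at the start; "torque": the same for the moment, N m; "width": opening from 0.0 (shut) to 1.0 (fully open); "grip_force": force on a finger pad.
Only numpy, scipy, OpenCV 4.12 (cv2) and the standard library are available. Lean on these libraries where they do the work, as an engineer would, in place of code of your own. Each camera call takes 0.05 s, during which the arm holds its last target. There are 200 camera calls.

## Task

Make the sanding jig ready: press the white retaining cap fully home, then push the spring-loaded blue stop leg along its rail until its green pointer stands at the red length mark while its orange cam lever is still open. Holding the leg at the mark, squeeze the lever's peg shut against the leg's grip post. Finish while still pinching post and peg together, so that the leg stays at the mark and the lever stays closed; leave the other things on the table alone.

Things in the scene. Friction and masses are not known exactly. Their poses are not given: they have to be found in the camera images.
- jig: Sanding jig, fixed: plywood board 200 x 270 x 15 mm, a black panel in it (its top 35 mm up), an aluminium rail along its side nearer the robot. Origin: centre of its underside, on the table. z up; +y runs along the rail, the way the leg is pushed out (to the robot's left at yaw 0); +x points from rail to panel, away from the robot. Rail's centre line: x = -45 mm.
- cap_top (a point): Centre of the top of the white round retaining cap, 36 mm across (flat top 28 mm), at the jig's x = 40, y = 90 mm. It stands up to 8 mm proud and slides straight down 8 mm; when home its top is 45 mm above the table. It resists with about 5 N and stays where it is left. The panel beside it is lower.
- cap (a joint): How far the white cap is pressed in, m: 0 = fully proud, 0.008 = fully home against its stop. Starts between 0 and 0.002.
- stop_leg (a joint): How far the blue stop leg is pushed out along the rail (the jig's +y), m: 0 = rest, 0.125 = end of the rail. A spring draws it back to 0 with about 1.2 N at rest and 20 N/m more on the way (about 2 to 3.5 N at the marks), so it must be held; it springs back when let go, also with the lever closed.
- leg_pointer (a point): Tip line of the small green pointer on the near side of the blue leg; it moves with the leg. Its y along the jig is to agree with that of the red mark.
- mark_point (a point): The middle of the red clip (6 mm wide) on the white scale strip at the near side of the rail: the length mark. It is fixed and differs from job to job (leg 50 to 105 mm out). Its axes are the jig's axes.
- length_mark: The red length mark clip itself, fixed to the scale; its axes are the jig's axes, its y = 0 is the middle of the mark.
- cam_lever (a joint): Angle of the orange cam lever, rad: 0 = fully open, 0.44 = fully closed. It turns about an upright pivot on the leg, 55 mm from the peg, with friction of about 1 N at the peg, and stays where it is left. Starts between 0 and 0.05.
- sanding_block: Brown sanding block 56 x 86 x 27 mm, a bystander, near right of the jig. Origin at the centre of its underside.
- brush_wide: Wide brush 42 x 160 x 16 mm lying at the near right, a bystander.
- scraper: Scraper with a wooden handle, 93 x 182 x 15 mm, lying at the near left, a bystander.
- glue_bottle: White glue bottle with a red nozzle, 41 mm across, 132 mm tall, left of the jig, a bystander. Origin at the centre of its underside.
- tub_lid: White round lid 114 mm across, 6 mm thick, lying right of the jig, a bystander.
- grip_post (a point): Upright aluminium grip post on the blue leg, moves with it. This point: its centre, on the rail's centre line, 64 mm up, 5 mm to -y of the pointer along the rail. The post is 24 mm in x, 10 mm in y, from 41 mm up (top of the blue body) to 85 mm. Push its -y face to move the leg out. Fingers come straight down, one behind this face, one beyond the peg, tips as low as 45 mm.
- lever_peg (a point): Upright orange peg at the end of the cam lever, 12 mm thick, 49 to 84 mm above the table; this point is on its axis, 66 mm up. It stands on the post's +y side: open, its axis is 31 mm from the post's +y face (both together span 47 mm along y); closed, 7 mm (together 23 mm). The lever's arm runs from the peg to +x, away from the robot, 55 to 62 mm above the table.

How it is judged:
By the outcome, as a careful person would: the job done as asked, in the order asked, and still so for the second after the job is handed in, while the arm keeps its last pose, push and grip.
It also fails if it takes over 64 s, if anything falls off the work surface, if the arm or the gripper's body presses on something with over 40 N, if the wrist force passes 120 N, or if a joint passes its speed limit or range.

## Working session

There is one attempt and no reset: what is moved stays moved. The work goes in short steps, Python scripts to look and compute and a tool call to move; the robot and the scene stay as the last step left them, time stands still between calls to the robot, and variables do not carry over. Pictures are saved under pics/ and viewed, at most 10 in all, crops included, and the job is handed in when it is done.

Besides the shell and the picture viewer there is one more tool, called after "Emit:" by a JSON object that holds its "fn" and its "kwargs", one argument or row to a line. play_rows: Moves the arm, as the interface text tells. Its arguments: {"type":"object","properties":{"steps":{"type":"array"},"jaw":{"type":"number"},"grip_force":{"type":"number"}},"required":["steps"]}

```bash
mkdir -p pics; python3 - <<'E'
from workcell import bot
import cv2,numpy as np
s=bot.read_state();print({k:np.round(v,4) for k,v in s.items()})
for n in ("side","top"):
    c=bot.read_camera(n);cv2.imwrite(f"pics/{n}0.png",c["pixels"]);np.savez(f"{n}0.npz",**c)
    print(n,c["mtx"].round(1).tolist(),c["R"].round(3).tolist(),c["t"].round(3).tolist())
E
```

```text
{'time': np.float64(0.0), 'q': array([ 1.1741,  0.2648,  1.6054, -0.    ,  1.2737, -0.0369]), 'joint_vel': array([-0.0004, -0.0012,  0.0011, -0.0006, -0.0029, -0.0002]), 'joint_torque': array([-1.20000e-03, -5.15120e+01, -3.67305e+01, -1.00000e-04,
        1.33000e-02,  0.00000e+00]), 'tool_pos': array([0.2374, 0.6311, 0.2469]), 'tcp_rot': array([-0.5621, -3.0904,  0.0035]), 'wrist_force': array([ 0.6133, -0.1939,  0.5769]), 'torque': array([ 0.02  , -0.0282,  0.0388]), 'grip_force': np.float64(0.0), 'width': np.float64(1.0005)}
side [[383.4, 0.0, 253.8], [0.0, 383.4, 192.9], [0.0, 0.0, 1.0]] [[0.998, 0.064, 0.009], [0.046, -0.619, -0.784], [-0.044, 0.783, -0.62]] [-0.506, 0.012, 1.213]
top [[383.2, 0.0, 258.5], [0.0, 383.2, 192.5], [0.0, 0.0, 1.0]] [[-0.013, -1.0, 0.009], [-0.996, 0.012, -0.093], [0.092, -0.011, -0.996]] [-0.021, 0.485, 1.424]
```

View pics/side0.png

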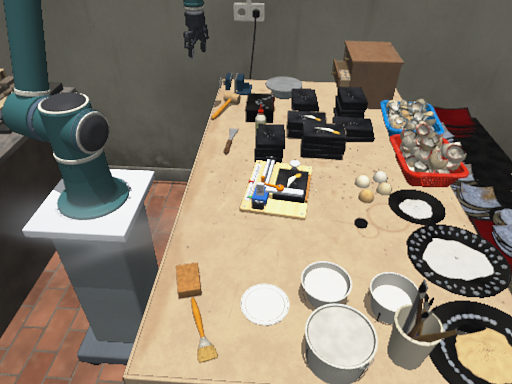

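View pics/top0.png

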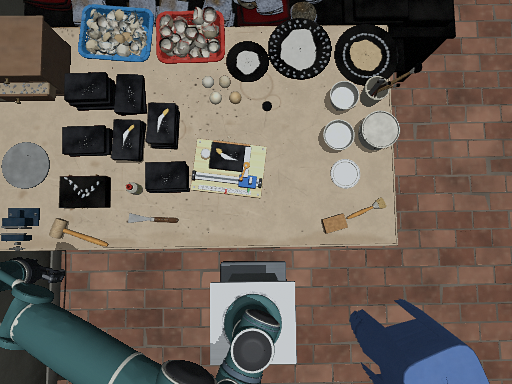

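The jig is at about (278,190) in side and (230,168) in top. I'll enlarge both.

```bash
python3 - <<'E'
import cv2,numpy as np
for n,x,y in (("side",232,152),("top",186,134)):
    p=np.load(f"{n}0.npz")["pixels"][y:y+70,x:x+90]
    p=cv2.resize(p,None,fx=8.5,fy=8.5,interpolation=cv2.INTER_CUBIC)
    for k in range(0,90,10): cv2.putText(p,str(x+k),(int(k*8.5),10),0,.35,(0,0,255)); cv2.line(p,(int(k*8.5),12),(int(k*8.5),18),(0,0,255))
    for k in range(10,70,10): cv2.putText(p,str(y+k),(0,int(k*8.5)),0,.35,(0,0,255)); cv2.line(p,(24,int(k*8.5)),(30,int(k*8.5)),(0,0,255))
    cv2.imwrite(f"pics/{n}0c.png",p)
E
```

```text
(no output)
```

View pics/side0c.png

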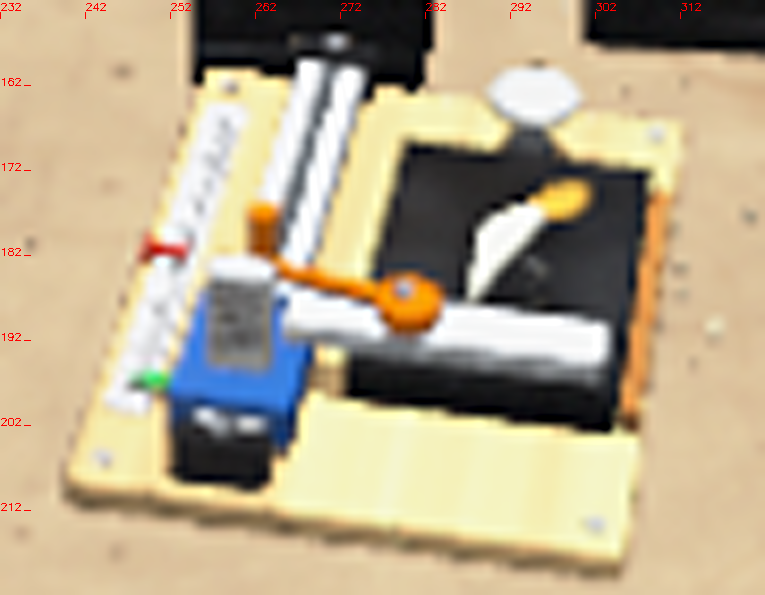

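View pics/top0c.png

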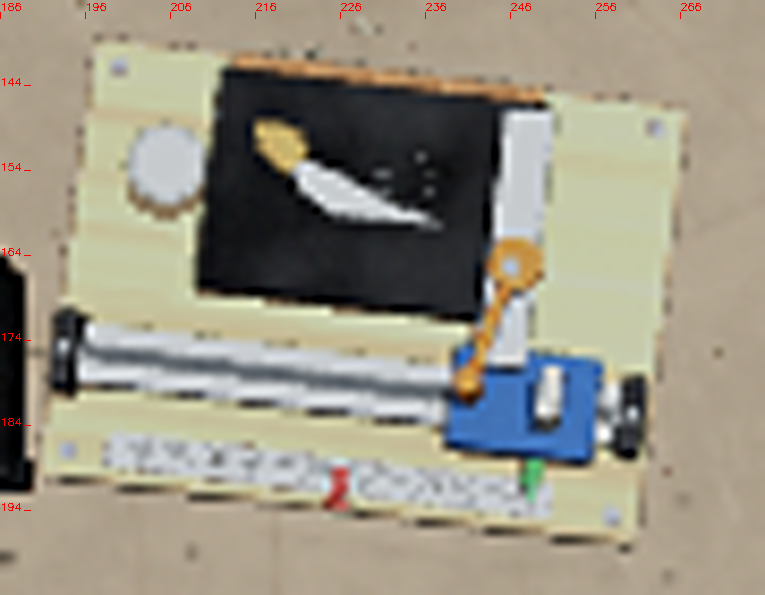

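Side crop: board corners, cap top (535,95), peg top (263,207), post top (240,268), pointer (155,380), mark (163,248). Top crop: cap (168,163), peg (465,378), pointer (533,478), mark (338,488). Next I triangulate these and fit the jig pose.

```bash
cat > h.py <<'E'
import numpy as np,cv2
from scipy.optimize import least_squares
C={n:np.load(f"{n}0.npz") for n in("side","top")}
O={"side":(232,152),"top":(186,134)}
def un(n,u): return (np.array(u)+.5)/8.5-.5+O[n]
def proj(n,X):
    c=C[n];p=c["mtx"]@(c["R"]@X+c["t"]);return p[:2]/p[2]
def tri(us,ut):
    f=lambda X:np.r_[proj("side",X)-un("side",us),proj("top",X)-un("top",ut)]
    s=least_squares(f,[.5,.05,.05]);return s.x,np.abs(s.fun).max()
E
python3 - <<'E'
from h import *
from scipy.spatial.transform import Rotation as Ro
P={"cap":((535,95),(168,163)),"peg":((263,207),(465,378)),"post":((240,268),(551,372)),"ptr":((155,380),(533,478)),"mark":((163,248),(338,488)),
"c++":((683,122),(95,42)),"c+-":((620,555),(686,110)),"c--":((70,487),(632,536)),"c-+":((205,70),(45,478))}
T={k:tri(*v) for k,v in P.items()}
for k,(x,e) in T.items(): print(k,x.round(4),round(e,2))
K={"c++":(.1,.135,.015),"c+-":(.1,-.135,.015),"c--":(-.1,-.135,.015),"c-+":(-.1,.135,.015)}
def W(p,l): return Ro.from_euler('z',p[2]).apply(l)+[p[0],p[1],0]
f=lambda p:np.r_[tuple(proj(n,W(p,K[k]))-un(n,P[k][i]) for k in K for i,n in enumerate(("side","top")))]
s=least_squares(f,[.5,.05,0]);print("pose",s.x.round(4),s.fun.round(2))
p=s.x
for k,(x,e) in T.items(): print(k,"jig",Ro.from_euler('z',-p[2]).apply(x-[p[0],p[1],0]).round(4))
print("cap world",W(p,(.04,.09,.05)))
E
```

```text
cap [0.6335 0.1703 0.0482] 0.11
peg [0.5315 0.0392 0.0825] 0.28
post [0.5285 0.0018 0.0835] 1.66
ptr [0.4946 0.0116 0.0227] 0.19
mark [0.4915 0.0985 0.0181] 0.21
c++ [0.697  0.2078 0.013 ] 0.04
c+- [ 0.6616 -0.0592  0.0118] 0.34
c-- [ 0.4682 -0.0325  0.0076] 0.51
c-+ [0.4991 0.2296 0.014 ] 0.08
pose [ 0.5813  0.0851 -0.1233] [ 0.08 -0.29  0.21 -0.19  1.18 -0.36  0.57 -0.44 -0.65 -1.06  1.22  1.06
 -0.17 -0.49 -0.5   0.02]
cap jig [0.0414 0.091  0.0482]
peg jig [-0.0437 -0.0517  0.0825]
post jig [-0.0422 -0.0891  0.0835]
ptr jig [-0.077  -0.0836  0.0227]
mark jig [-0.0907  0.0023  0.0181]
c++ jig [0.0997 0.1361 0.013 ]
c+- jig [ 0.0974 -0.1333  0.0118]
c-- jig [-0.0978 -0.1305  0.0076]
c-+ jig [-0.0993  0.1334  0.014 ]
cap world [0.63204378 0.16946092 0.05      ]
```

```bash
cat >> h.py <<'E'
from scipy.spatial.transform import Rotation as Ro
JIG=np.array([.5823,.0858,0]);YAW=-.1233   # small shift toward triangulated points
def w(l): return Ro.from_euler('z',YAW).apply(l)+JIG
def rel(target):
    from workcell import bot
    s=bot.read_state();R=Ro.from_rotvec(s["tcp_rot"]).as_matrix()
    yj=Ro.from_euler('z',YAW).apply([0,1,0]);v=R.T@yj
    a=np.arctan2(-v[0],v[1]);a=(a+np.pi/2)%np.pi-np.pi/2
    print("t",s["time"],"pos",s["tool_pos"].round(4),"tilt",R[:,2].round(3),"F",s["wrist_force"].round(1),"w",round(float(s["width"]),3))
    print("tool shift",(R.T@(np.array(target)-s["tool_pos"])).round(4),"turn",round(a,4),"R",R.round(3).tolist())
E
python3 -c "
from h import *
t=[.6335,.1703,.10];print(w([.04,.09,.05]));rel(t)"
```

```text
[0.63306523 0.17019722 0.05      ]
t 0.1 pos [0.2374 0.6312 0.247 ] tilt [-0.001 -0.002 -1.   ] F [-0.5  0.7 -0.1] w 1.001
tool shift [-0.533  -0.2916  0.1476] turn -0.2365 R [[-0.936, 0.352, -0.001], [0.352, 0.936, -0.002], [0.0, -0.002, -1.0]]
```

Emit:
{"fn": "play_rows", "kwargs": {
  "steps": [-0.05,-0.028,0,-0.02,-0.105,-0.058,0,-0.05,-0.16,-0.088,0,-0.08,-0.215,-0.118,0,-0.11,-0.27,-0.148,0,-0.14,-0.325,-0.178,0,-0.17,-0.38,-0.208,0,-0.2,-0.435,-0.238,0,-0.237,-0.49,-0.268,0,-0.237,-0.533,-0.2916,0,-0.237],
  "jaw": 255,
  "grip_force": 20
}}

```text
time: 1.35
tool_pos: [0.6349, 0.1689, 0.2477]
tcp_rot: [-0.195, -3.135, 0.0]
wrist_force: [-0.0, 0.0, -1.0]
width: 0.002
grip_force: 0.0
```

```bash
python3 -c "
from h import *
rel([.6335,.1703,.075])"
```

```text
t 1.35 pos [0.6349 0.1689 0.2477] tilt [-0.001 -0.    -1.   ] F [-0.  0. -1.] w 0.002
tool shift [0.0015 0.0013 0.1727] turn -0.0007 R [[-0.992, 0.124, -0.001], [0.124, 0.992, -0.0], [0.001, -0.0, -1.0]]
```

Emit:
{"fn": "play_rows", "kwargs": {
  "steps": [0.0015,0.0013,0.05,0,0.0015,0.0013,0.1,0,0.0015,0.0013,0.15,0,0.0015,0.0013,0.167,0,0.0015,0.0013,0.172,0,0.0015,0.0013,0.176,0,0.0015,0.0013,0.179,0,0.0015,0.0013,0.182,0,0.0015,0.0013,0.182,0,0.0015,0.0013,0.182,0]
}}

```text
time: 2.6
tool_pos: [0.634, 0.1731, 0.0678]
tcp_rot: [0.193, 3.132, 0.002]
wrist_force: [2.4, 0.9, 4.2]
width: -0.004
grip_force: 2.4
```

Emit:
{"fn": "play_rows", "kwargs": {
  "steps": [0,0,0.002,0,0,0,0.004,0,0,0,0.006,0,0,0,0.007,0,0,0,0.008,0,0,0,0.008,0,0,0,0.008,0]
}}

```text
time: 3.48
tool_pos: [0.6341, 0.1731, 0.0619]
tcp_rot: [0.193, 3.133, 0.002]
wrist_force: [-3.2, -0.5, 18.4]
width: 0.003
grip_force: 8.7
```

Emit:
{"fn": "play_rows", "kwargs": {
  "steps": [0,0,0.0008,0,0,0,0.0015,0,0,0,0.0015,0,0,0,0.0015,0]
}}

```text
time: 3.98
tool_pos: [0.6341, 0.1731, 0.0619]
tcp_rot: [0.193, 3.133, 0.002]
wrist_force: [-6.6, -1.4, 24.5]
width: 0.002
grip_force: 12.2
```

Emit:
{"fn": "play_rows", "kwargs": {
  "steps": [0,0,-0.02,0,0,0,-0.06,0,0,0,-0.11,0,0,0,-0.14,0,0,0,-0.14,0],
  "jaw": 0
}}

```text
time: 4.6
tool_pos: [0.6342, 0.173, 0.2002]
tcp_rot: [0.192, 3.13, 0.002]
wrist_force: [0.3, 1.5, -0.1]
width: 0.996
grip_force: 0.0
```

```bash
python3 - <<'E'
from h import *
T=w([-.0437-.001,-.0717,.0]);print(T)
rel([*T[:2],.2])
E
```

```text
[0.52912113 0.02014189 0.        ]
t 4.6 pos [0.6342 0.173  0.2002] tilt [ 0.005  0.001 -1.   ] F [ 0.3  1.5 -0.1] w 0.996
tool shift [ 0.0856 -0.1646 -0.0006] turn 0.0005 R [[-0.992, 0.122, 0.005], [0.122, 0.992, 0.001], [-0.005, 0.002, -1.0]]
```

```bash
python3 - <<'E'
from h import *
T=w([-.045,-.0704,.0]);print(T)
rel([*T[:2],.16])
E
```

```text
[0.52898329 0.02146892 0.        ]
t 4.6 pos [0.6342 0.173  0.2002] tilt [ 0.005  0.001 -1.   ] F [ 0.3  1.5 -0.1] w 0.996
tool shift [ 0.0861 -0.1634  0.0394] turn 0.0005 R [[-0.992, 0.122, 0.005], [0.122, 0.992, 0.001], [-0.005, 0.002, -1.0]]
```

Emit:
{"fn": "play_rows", "kwargs": {
  "steps": [0.02,-0.04,0,0,0.045,-0.085,0.01,0,0.065,-0.125,0.02,0,0.086,-0.163,0.039,0,0.086,-0.163,0.039,0,0.086,-0.163,0.039,0,0.086,-0.163,0.039,0],
  "jaw": 70
}}

```text
time: 5.48
tool_pos: [0.5281, 0.0221, 0.158]
tcp_rot: [0.191, 3.135, 0.0]
wrist_force: [-0.0, -0.1, 1.0]
width: 0.728
grip_force: 0.0
```

```bash
python3 - <<'E'
from h import *
from workcell import bot
T=w([-.045,-.0704,.0]);rel([*T[:2],.066])
c=bot.read_camera("top")["pixels"];cv2.imwrite("pics/top1.png",c)
c2=bot.read_camera("side")["pixels"]
f=lambda p,x,y:cv2.resize(p[y:y+70,x:x+90],None,fx=4.4,fy=4.4,interpolation=cv2.INTER_CUBIC)
cv2.imwrite("pics/both1.png",np.hstack([f(c2,232,152),f(c,186,134)]))
E
```

```text
t 5.475 pos [0.5281 0.0221 0.158 ] tilt [ 0.001  0.    -1.   ] F [-0.  -0.1  1. ] w 0.728
tool shift [-0.0009 -0.0006  0.092 ] turn 0.0014 R [[-0.993, 0.122, 0.001], [0.122, 0.993, 0.0], [-0.001, 0.0, -1.0]]
```

View pics/both1.png

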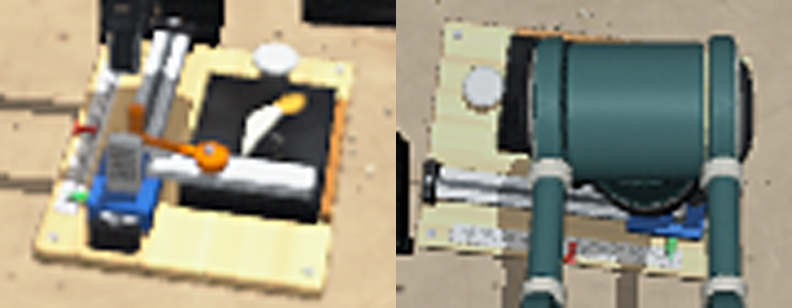

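Side view: a finger stands behind and above the post, the leg is untouched and the cap sits lower. Top view: the arm covers the leg, while the pointer and the red mark stay visible. Descending.

Emit:
{"fn": "play_rows", "kwargs": {
  "steps": [-0.0009,-0.0006,0.025,0,-0.0009,-0.0006,0.05,0,-0.0009,-0.0006,0.065,0,-0.0009,-0.0006,0.08,0,-0.0009,-0.0006,0.092,0,-0.0009,-0.0006,0.092,0,-0.0009,-0.0006,0.092,0]
}}

```text
time: 6.45
tool_pos: [0.5286, 0.0207, 0.0663]
tcp_rot: [0.193, 3.135, 0.0]
wrist_force: [-1.3, 0.0, -0.4]
width: 0.722
grip_force: 0.0
```

```bash
python3 - <<'E'
from h import *
from workcell import bot
rel([*w([-.045,-.0704,.0])[:2],.066])
f=lambda p,x,y:cv2.resize(p[y:y+70,x:x+90],None,fx=8.5,fy=8.5,interpolation=cv2.INTER_CUBIC)
cv2.imwrite("pics/side2.png",f(bot.read_camera("side")["pixels"],232,152))
E
```

```text
t 6.45 pos [0.5286 0.0207 0.0663] tilt [ 0.001 -0.    -1.   ] F [-1.3  0.  -0.4] w 0.722
tool shift [-0.0003  0.0008  0.0003] turn 0.0004 R [[-0.992, 0.123, 0.001], [0.123, 0.992, -0.0], [-0.001, 0.0, -1.0]]
```

View pics/side2.png

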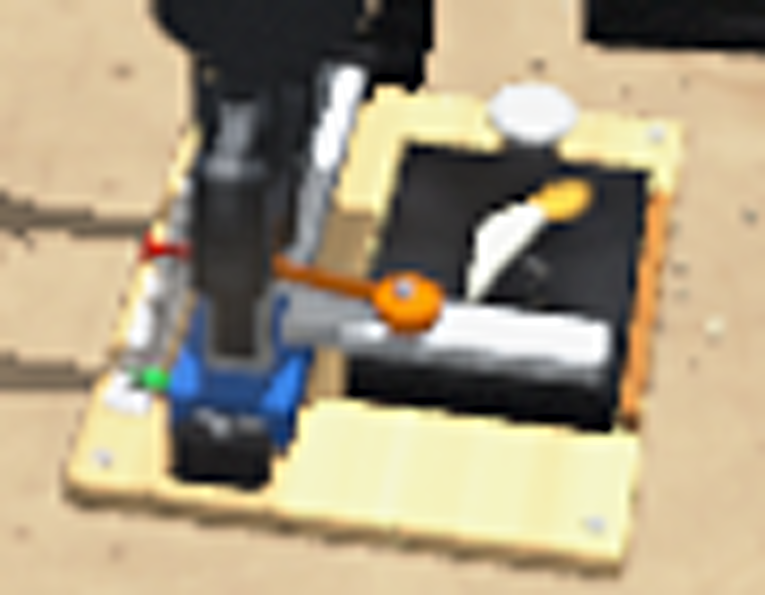

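The near finger stands right behind the post, the pointer is at (155,378), and the cap top has dropped to (535,112). Now pushing the leg out.

Emit:
{"fn": "play_rows", "kwargs": {
  "steps": [0,0.005,0,0,0,0.01,0,0,0,0.02,0,0,0,0.03,0,0,0,0.04,0,0,0,0.05,0,0,0,0.06,0,0,0,0.07,0,0,0,0.08,0,0,0,0.08,0,0]
}}

```text
time: 7.75
tool_pos: [0.5376, 0.101, 0.0656]
tcp_rot: [-0.191, -3.135, -0.0]
wrist_force: [0.9, -2.8, 0.6]
width: 0.723
grip_force: 1.1
```

Emit:
{"fn": "play_rows", "kwargs": {
  "steps": [0,0.004,0,0,0,0.008,0,0,0,0.008,0,0,0,0.008,0,0]
}}

```text
time: 8.25
tool_pos: [0.5385, 0.1081, 0.0656]
tcp_rot: [-0.193, -3.135, -0.0]
wrist_force: [1.4, -2.4, 0.1]
width: 0.728
grip_force: 1.2
```

```bash
python3 - <<'E'
from h import *
from workcell import bot
rel([*w([-.045,-.0704+.093,.0])[:2],.066])
f=lambda p,x,y,a,b:cv2.resize(p[y:y+a,x:x+b],None,fx=9,fy=9,interpolation=cv2.INTER_CUBIC)
a=f(bot.read_camera("side")["pixels"],235,160,50,44);b=f(bot.read_camera("top")["pixels"],206,165,50,44)
for p,x,y in((a,235,160),(b,206,165)):
    for k in range(0,44,5): cv2.putText(p,str(x+k),(k*9,10),0,.3,(0,0,255))
    for k in range(5,50,5): cv2.putText(p,str(y+k),(0,k*9),0,.3,(0,0,255))
cv2.imwrite("pics/both3.png",np.hstack([a,b]))
E
```

```text
t 8.25 pos [0.5385 0.1081 0.0656] tilt [-0.001  0.    -1.   ] F [ 1.4 -2.4  0.1] w 0.728
tool shift [-0.0012  0.0059 -0.0004] turn 0.0003 R [[-0.992, 0.123, -0.001], [0.123, 0.992, 0.0], [0.001, 0.0, -1.0]]
```

View pics/both3.png

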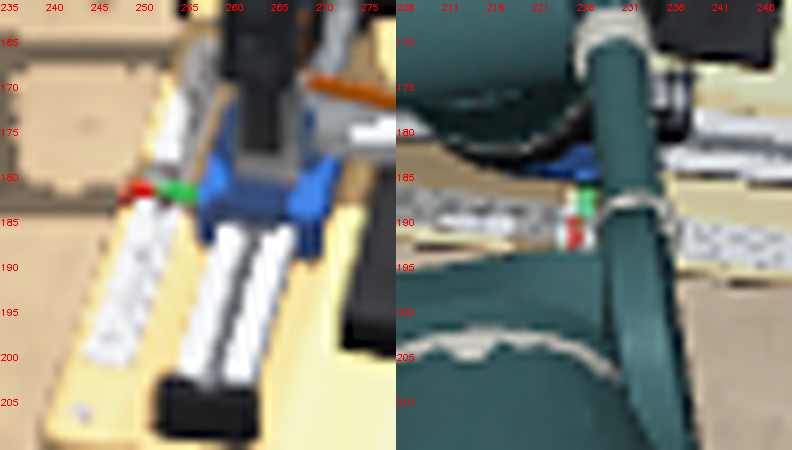

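Side: pointer about (253,181.5), red clip about (249,181.5). Top: green about (226,188), red about (225,191.5). They are almost aligned, so I'll measure sub-pixel with colour centroids.

```bash
cat > m.py <<'E'
from h import *
from workcell import bot
BOX={"side":(240,270,172,202),"top":(215,262,180,200)}
def cen(p,n,col):
    x0,x1,y0,y1=BOX[n];q=p[y0:y1,x0:x1].astype(float);b,g,r=q[...,0],q[...,1],q[...,2]
    wt=np.clip((g-np.maximum(r,b)) if col=="g" else (r-np.maximum(g,b)-20-.0*r),0,None)
    wt[wt<30]=0
    if col=="r": wt[(g-b)>35]=0
    Y,X=np.mgrid[y0:y1,x0:x1];return np.array([(wt*X).sum(),(wt*Y).sum()])/wt.sum()
def tr(us,ut):
    f=lambda X:np.r_[proj("side",X)-us,proj("top",X)-ut]
    s=least_squares(f,[.5,.05,.05]);x=s.x-JIG
    return Ro.from_euler('z',-YAW).apply(x)*1e3,np.abs(s.fun).max()
def rep(tag,S,T):
    for col in "gr":
        a,b=cen(S,"side",col),cen(T,"top",col);X,e=tr(a,b);print(tag,col,a.round(2),b.round(2),X.round(1),round(e,2))
E
python3 - <<'E'
from m import *
rep("0",C["side"]["pixels"],C["top"]["pixels"])
S,T=bot.read_camera("side")["pixels"],bot.read_camera("top")["pixels"]
rep("now",S,T)
# single-view y at fixed x,z
def y1(n,px,x,z):
    f=lambda y:(proj(n,w([x,y[0],z]))-px)
    return least_squares(f,[0.]).x[0]*1e3
for tag,A,B in(("0",C["side"]["pixels"],C["top"]["pixels"]),("now",S,T)):
  for col,x,z in(("g",-.077,.0227),("r",-.091,.018)):
    print(tag,col,[round(y1(n,cen(P,n,col),x,z),2) for n,P in(("side",A),("top",B))])
E
```

```text
0 g [249.74 196.21] [248.22 189.46] [-77.6 -84.3  23. ] 0.41
0 r [251.22 181.12] [225.32 191.02] [-90.8   1.9  16.2] 0.03
now g [254.55 180.83] [226.56 186.88] [-77.3  -2.1  22.5] 0.54
now r [249.72 180.73] [225.24 190.49] [-92.7   1.2  18.5] 0.97
0 g [np.float64(-84.86), np.float64(-83.91)]
0 r [np.float64(-0.21), np.float64(1.71)]
now g [np.float64(-3.47), np.float64(-1.55)]
now r [np.float64(-0.69), np.float64(2.22)]
```

Emit:
{"fn": "play_rows", "kwargs": {
  "steps": [0,0.002,0,0,0,0.0034,0,0,0,0.0034,0,0,0,0.0034,0,0,0,0.0034,0,0]
}}

```text
time: 9.07
tool_pos: [0.539, 0.1115, 0.0656]
tcp_rot: [-0.193, -3.135, -0.0]
wrist_force: [0.5, -2.7, -1.4]
width: 0.723
grip_force: 1.2
```

```bash
python3 - <<'E'
from m import *
rel([*w([-.045,.02,.0])[:2],.066])
S,T=bot.read_camera("side")["pixels"],bot.read_camera("top")["pixels"]
rep("now",S,T)
def y1(n,px,x,z):
    return least_squares(lambda y:(proj(n,w([x,y[0],z]))-px),[0.]).x[0]*1e3
for col,x,z in(("g",-.077,.0227),("r",-.091,.018)):
    print(col,[round(y1(n,cen(P,n,col),x,z),2) for n,P in(("side",S),("top",T))])
f=lambda p,x,y,a,b:cv2.resize(p[y:y+a,x:x+b],None,fx=24,fy=24,interpolation=cv2.INTER_NEAREST)
cv2.imwrite("pics/both4.png",np.hstack([f(S,244,174,16,16),f(T,218,180,16,16)]))
E
```

```text
t 9.075 pos [0.539  0.1115 0.0656] tilt [-0.  0. -1.] F [ 0.5 -2.7 -1.4] w 0.723
tool shift [-0.0011 -0.0002 -0.0004] turn 0.0005 R [[-0.992, 0.123, -0.0], [0.123, 0.992, 0.0], [0.0, -0.0, -1.0]]
now g [254.93 180.26] [225.69 186.73] [-76.9   1.3  22.4] 0.48
now r [250.22 180.73] [225.52 190.68] [-92.    0.4  19. ] 0.6
g [np.float64(0.01), np.float64(1.78)]
r [np.float64(0.1), np.float64(1.06)]
```

View pics/both4.png

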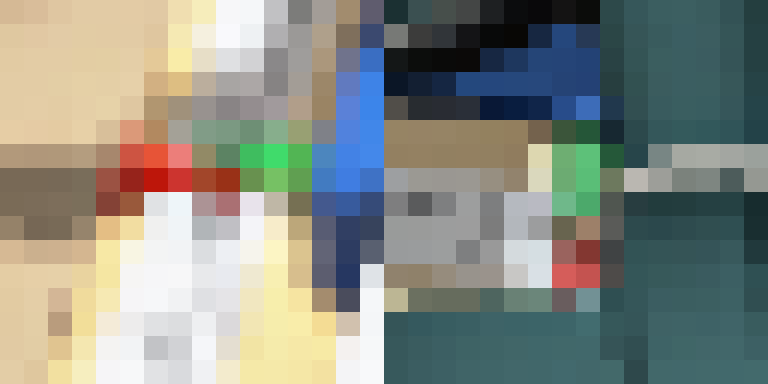

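The pointer agrees with the mark within about 0.5 mm in both views, with the lever open. I'll close in small steps, moving the TCP back by half of each step so the rear pad stays still.

Emit:
{"fn": "play_rows", "kwargs": {
  "steps": [0,-0.0015,0,0,0,-0.0015,0,0],
  "jaw": 79
}}

```text
time: 9.43
tool_pos: [0.5388, 0.1098, 0.0659]
tcp_rot: [-0.193, -3.135, 0.0]
wrist_force: [-0.6, -2.3, 0.2]
width: 0.689
grip_force: 1.5
```

Emit:
{"fn": "play_rows", "kwargs": {
  "steps": [0,-0.0015,0,0,0,-0.0015,0,0],
  "jaw": 88
}}

```text
time: 9.68
tool_pos: [0.5388, 0.1083, 0.066]
tcp_rot: [-0.193, -3.136, 0.0]
wrist_force: [-2.4, -3.8, 2.8]
width: 0.652
grip_force: 1.6
```

Emit:
{"fn": "play_rows", "kwargs": {
  "steps": [0,-0.0015,0,0,0,-0.0015,0,0],
  "jaw": 97
}}

```text
time: 9.93
tool_pos: [0.5389, 0.1068, 0.0659]
tcp_rot: [0.193, 3.135, -0.0]
wrist_force: [-0.7, -3.2, 1.9]
width: 0.618
grip_force: 1.6
```

Emit:
{"fn": "play_rows", "kwargs": {
  "steps": [0,-0.0015,0,0,0,-0.0015,0,0,0,-0.0015,0,0],
  "jaw": 106
}}

```text
time: 10.3
tool_pos: [0.5388, 0.1054, 0.0659]
tcp_rot: [0.193, 3.135, -0.0]
wrist_force: [-0.9, -3.5, 2.7]
width: 0.584
grip_force: 1.6
```

```bash
cat >> m.py <<'E'
def y1(n,px,x,z):
    return least_squares(lambda y:(proj(n,w([x,y[0],z]))-px),[0.]).x[0]*1e3
def look():
    rel([*w([-.045,.02,.0])[:2],.066])
    S,T=bot.read_camera("side")["pixels"],bot.read_camera("top")["pixels"]
    rep("now",S,T)
    print("green y",[round(y1(n,cen(P,n,"g"),-.077,.0227),2) for n,P in(("side",S),("top",T))],"goal -0.2..0, 1.7")
    return S,T
E
python3 -c "
from m import *
look()"
```

```text
t 10.3 pos [0.5388 0.1054 0.0659] tilt [ 0.001 -0.    -1.   ] F [-0.9 -3.5  2.7] w 0.584
tool shift [-0.0006  0.0059 -0.0001] turn 0.0005 R [[-0.992, 0.122, 0.001], [0.122, 0.992, -0.0], [-0.001, -0.0, -1.0]]
now g [255.04 180.41] [225.67 186.8 ] [-76.8   1.5  21.6] 0.4
now r [250.33 180.84] [225.46 190.74] [-91.9   0.7  18.3] 0.53
green y [np.float64(-0.55), np.float64(1.82)] goal -0.2..0, 1.7
```

Emit:
{"fn": "play_rows", "kwargs": {
  "steps": [0,-0.0015,0,0,0,-0.0015,0,0],
  "jaw": 115
}}

```text
time: 10.65
tool_pos: [0.5385, 0.1039, 0.0659]
tcp_rot: [0.193, 3.135, 0.0]
wrist_force: [0.1, -3.1, 0.9]
width: 0.547
grip_force: 1.5
```

Emit:
{"fn": "play_rows", "kwargs": {
  "steps": [0,-0.0015,0,0,0,-0.0015,0,0],
  "jaw": 124
}}

```text
time: 10.9
tool_pos: [0.5382, 0.1024, 0.0659]
tcp_rot: [0.193, 3.135, -0.0]
wrist_force: [-0.2, -2.8, 2.9]
width: 0.514
grip_force: 2.6
```

Emit:
{"fn": "play_rows", "kwargs": {
  "steps": [0,-0.0015,0,0,0,-0.0015,0,0],
  "jaw": 133
}}

```text
time: 11.15
tool_pos: [0.538, 0.1009, 0.0658]
tcp_rot: [0.193, 3.136, -0.0]
wrist_force: [-0.6, -2.8, 3.8]
width: 0.48
grip_force: 2.4
```

Emit:
{"fn": "play_rows", "kwargs": {
  "steps": [0,-0.0015,0,0,0,-0.0015,0,0,0,-0.0015,0,0],
  "jaw": 142
}}

```text
time: 11.52
tool_pos: [0.5377, 0.0994, 0.0657]
tcp_rot: [-0.193, -3.136, 0.0]
wrist_force: [0.3, -2.6, 2.6]
width: 0.443
grip_force: 2.4
```

```bash
python3 -c "
from m import *
look()"
```

```text
t 11.525 pos [0.5377 0.0994 0.0657] tilt [-0. -0. -1.] F [ 0.3 -2.6  2.6] w 0.443
tool shift [-0.0009  0.012  -0.0003] turn 0.0005 R [[-0.992, 0.123, -0.0], [0.123, 0.992, -0.0], [0.0, -0.0, -1.0]]
now g [254.51 180.  ] [225.61 186.72] [-77.7   1.4  23.4] 0.68
now r [250.41 181.05] [225.29 190.88] [-92.1   1.5  16.8] 0.44
green y [np.float64(0.69), np.float64(2.09)] goal -0.2..0, 1.7
```

Emit:
{"fn": "play_rows", "kwargs": {
  "steps": [0,-0.0016,0,0,0,-0.0016,0,0],
  "jaw": 151
}}

```text
time: 11.88
tool_pos: [0.5375, 0.0979, 0.0657]
tcp_rot: [-0.193, -3.136, -0.0]
wrist_force: [-0.4, -3.5, 3.2]
width: 0.41
grip_force: 2.3
```

Emit:
{"fn": "play_rows", "kwargs": {
  "steps": [0,-0.0015,0,0,0,-0.0015,0,0],
  "jaw": 160
}}

```text
time: 12.12
tool_pos: [0.5373, 0.0963, 0.0658]
tcp_rot: [-0.193, -3.136, 0.0]
wrist_force: [-1.7, -4.6, 3.8]
width: 0.372
grip_force: 2.3
```

Emit:
{"fn": "play_rows", "kwargs": {
  "steps": [0,-0.0015,0,0,0,-0.0015,0,0],
  "jaw": 169
}}

```text
time: 12.38
tool_pos: [0.5372, 0.0948, 0.0658]
tcp_rot: [-0.193, -3.136, 0.0]
wrist_force: [-0.6, -2.9, 2.8]
width: 0.338
grip_force: 2.4
```

Emit:
{"fn": "play_rows", "kwargs": {
  "steps": [0,-0.0015,0,0,0,-0.0015,0,0,0,-0.0015,0,0],
  "jaw": 178
}}

```text
time: 12.75
tool_pos: [0.537, 0.0933, 0.0658]
tcp_rot: [-0.193, -3.136, 0.0]
wrist_force: [-1.0, -3.0, 4.0]
width: 0.301
grip_force: 2.4
```

Emit:
{"fn": "play_rows", "kwargs": {
  "steps": [0,-0.0014,0,0,0,-0.0014,0,0,0,-0.0014,0,0,0,-0.0014,0,0],
  "jaw": 187
}}

```text
time: 13.25
tool_pos: [0.5369, 0.092, 0.0658]
tcp_rot: [0.193, 3.136, -0.0]
wrist_force: [-1.2, -3.4, 3.4]
width: 0.265
grip_force: 4.3
```

```bash
python3 -c "
from m import *
look()"
```

```text
t 13.25 pos [0.5369 0.092  0.0658] tilt [ 0. -0. -1.] F [-1.2 -3.4  3.4] w 0.265
tool shift [-0.0008  0.0194 -0.0002] turn 0.0005 R [[-0.992, 0.123, 0.0], [0.123, 0.992, -0.0], [-0.0, -0.0, -1.0]]
now g [255.02 180.22] [225.61 186.76] [-76.8   1.7  22.3] 0.43
now r [251.87 180.17] [225.33 191.49] [-90.5   2.   19.8] 0.67
green y [np.float64(0.39), np.float64(2.07)] goal -0.2..0, 1.7
```

Emit:
{"fn": "play_rows", "kwargs": {
  "steps": [0,-0.0004,0,0,0,-0.0004,0,0,0,-0.0004,0,0,0,-0.0004,0,0,0,-0.0004,0,0,0,-0.0004,0,0],
  "jaw": 255,
  "grip_force": 30
}}

```text
time: 14.1
tool_pos: [0.5369, 0.0918, 0.0659]
tcp_rot: [0.193, 3.136, 0.001]
wrist_force: [-1.5, -2.2, 4.6]
width: 0.247
grip_force: 30.2
```

```bash
python3 - <<'E'
from m import *
S,T=look()
for i in range(3): S,T=look()
f=lambda p,x,y,a,b:cv2.resize(p[y:y+a,x:x+b],None,fx=9,fy=9,interpolation=cv2.INTER_CUBIC)
cv2.imwrite("pics/both5.png",np.hstack([f(S,240,150,50,44),f(T,206,165,50,44)]))
E
```

```text
t 14.1 pos [0.5369 0.0918 0.0659] tilt [ 0.  0. -1.] F [-1.5 -2.2  4.6] w 0.247
tool shift [-0.0008  0.0196 -0.0001] turn 0.0002 R [[-0.992, 0.123, 0.0], [0.123, 0.992, 0.0], [-0.0, 0.0, -1.0]]
now g [255.1 180. ] [225.56 186.75] [-76.7   1.9  23. ] 0.38
now r [252.02 180.29] [225.43 191.32] [-89.9   1.7  19.6] 0.65
green y [np.float64(1.64), np.float64(2.27)] goal -0.2..0, 1.7
t 14.2 pos [0.5369 0.0918 0.0659] tilt [ 0.  0. -1.] F [-0.9 -1.5  4.3] w 0.255
tool shift [-0.0008  0.0196 -0.0001] turn 0.0003 R [[-0.992, 0.123, 0.0], [0.123, 0.992, 0.0], [-0.0, 0.0, -1.0]]
now g [255.45 180.  ] [225.56 186.76] [-76.1   2.1  22.9] 0.21
now r [252.06 180.27] [225.44 191.33] [-89.8   1.7  19.7] 0.67
green y [np.float64(2.2), np.float64(2.27)] goal -0.2..0, 1.7
t 14.3 pos [0.5369 0.0918 0.0659] tilt [ 0.  0. -1.] F [-1.2 -1.6  5.1] w 0.247
tool shift [-0.0008  0.0196 -0.0001] turn 0.0002 R [[-0.992, 0.123, 0.0], [0.123, 0.992, 0.0], [-0.0, 0.0, -1.0]]
now g [255.1 180. ] [225.56 186.77] [-76.7   1.9  23. ] 0.37
now r [252.06 180.26] [225.43 191.33] [-89.8   1.7  19.7] 0.67
green y [np.float64(1.64), np.float64(2.27)] goal -0.2..0, 1.7
t 14.4 pos [0.5369 0.0918 0.0659] tilt [ 0.  0. -1.] F [-1.5 -2.5  5.1] w 0.253
tool shift [-0.0008  0.0196 -0.0001] turn 0.0003 R [[-0.992, 0.123, 0.0], [0.123, 0.992, 0.0], [-0.0, 0.0, -1.0]]
now g [255.11 180.  ] [225.56 186.76] [-76.7   1.9  23. ] 0.37
now r [252.03 180.29] [225.43 191.34] [-89.9   1.7  19.6] 0.66
green y [np.float64(1.65), np.float64(2.26)] goal -0.2..0, 1.7
```

View pics/both5.png

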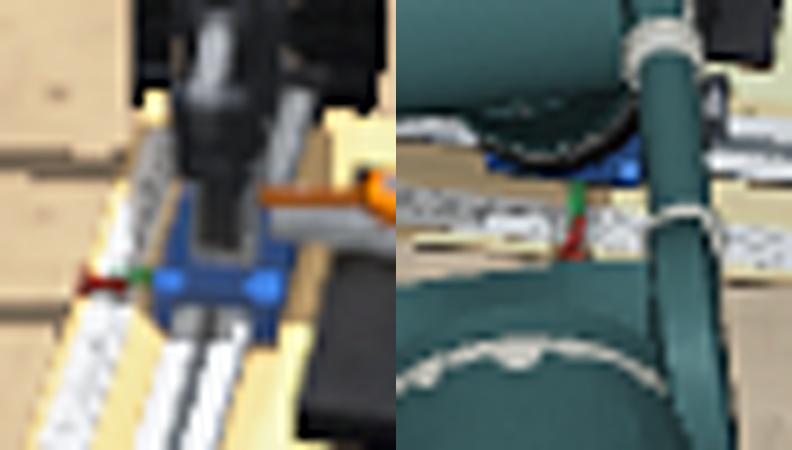

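Pinched: the lever is closed and pads read 30 N. The pointer is about 0.7 mm past the mark (top: green 225.56, red 225.4), so I'll trim back.

Emit:
{"fn": "play_rows", "kwargs": {
  "steps": [0,-0.0004,0,0,0,-0.0007,0,0,0,-0.0007,0,0,0,-0.0007,0,0,0,-0.0007,0,0]
}}

```text
time: 15.12
tool_pos: [0.5368, 0.0911, 0.0659]
tcp_rot: [0.193, 3.136, 0.0]
wrist_force: [-0.7, -2.2, 5.1]
width: 0.252
grip_force: 30.2
```

```bash
python3 - <<'E'
from m import *
S,T=look()
f=lambda p,x,y,a,b:cv2.resize(p[y:y+a,x:x+b],None,fx=24,fy=24,interpolation=cv2.INTER_NEAREST)
cv2.imwrite("pics/both6.png",np.hstack([f(S,244,174,16,16),f(T,218,180,16,16)]))
# predicted lines: along jig x at y=mark, pixel path in each view
for n in("side","top"):
    print(n,[(x,proj(n,w([x,.0018,z])).round(2)) for x,z in((-.077,.0227),(-.091,.0175))], "px per mm",(proj(n,w([-.08,.0028,.02]))-proj(n,w([-.08,.0018,.02]))).round(3))
E
```

```text
t 15.125 pos [0.5368 0.0911 0.0659] tilt [ 0.  0. -1.] F [-0.7 -2.2  5.1] w 0.252
tool shift [-0.0008  0.0204 -0.0001] turn 0.0002 R [[-0.992, 0.123, 0.0], [0.123, 0.992, 0.0], [-0.0, 0.0, -1.0]]
now g [254.99 180.48] [225.69 186.58] [-76.5   1.4  21.5] 0.55
now r [250.44 180.99] [225.3  191.73] [-93.4   1.6  16.5] 0.06
green y [np.float64(-0.98), np.float64(1.87)] goal -0.2..0, 1.7
side [(-0.077, array([255.34, 180.04])), (-0.091, array([251.13, 180.82]))] px per mm [ 0.056 -0.178]
top [(-0.077, array([225.63, 187.22])), (-0.091, array([225.3 , 191.02]))] px per mm [-0.263 -0.029]
```

View pics/both6.png

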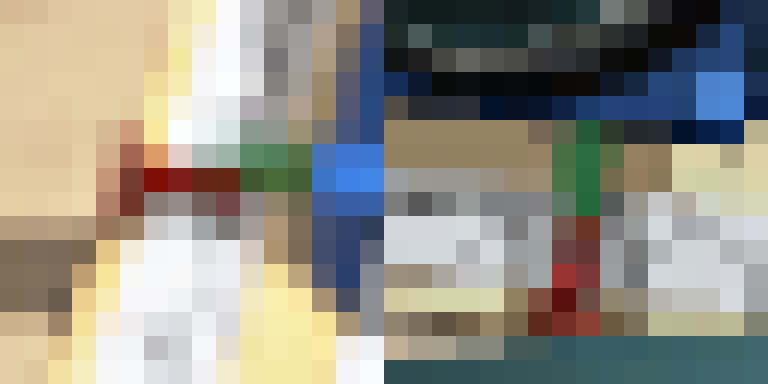

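Emit:
{"fn": "play_rows", "kwargs": {
  "steps": [0,0.0003,0,0,0,0.0003,0,0,0,0.0003,0,0,0,0.0003,0,0]
}}

```text
time: 15.72
tool_pos: [0.5368, 0.0913, 0.0659]
tcp_rot: [0.193, 3.136, 0.0]
wrist_force: [-1.3, -2.9, 4.2]
width: 0.252
grip_force: 30.4
```

```bash
python3 -c "
from m import *
look();print(bot.finish_job())"
```

```text
t 15.725 pos [0.5368 0.0913 0.0659] tilt [ 0.  0. -1.] F [-1.3 -2.9  4.2] w 0.252
tool shift [-0.0008  0.0202 -0.0001] turn 0.0003 R [[-0.992, 0.123, 0.0], [0.123, 0.992, 0.0], [-0.0, 0.0, -1.0]]
now g [254.59 180.  ] [225.58 186.78] [-77.7   1.5  23.3] 0.61
now r [250.44 180.99] [225.3  191.74] [-93.4   1.6  16.5] 0.06
green y [np.float64(0.82), np.float64(2.17)] goal -0.2..0, 1.7
the job is handed in; nothing more can be done
None
```

I handed the job in at 15.7 s: the cap is pressed home, the leg's pointer is at the red mark to within about 1 mm by camera, and the lever is closed with post and peg still pinched at 30 N; the job's verdict was not shown.

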